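# Open the strut-lid tool chest and put the clay paddle away

### The arm

A 6-joint arm with a two-finger parallel gripper is mounted at the origin on the work surface. World frame = base frame: x ahead of the robot, y to its left, z up, the work surface at z = 0. Lengths are in mm, angles in rad, forces in N, time in s.
With the tool pointing down it reaches from about 425 to 925 mm from the base axis. Payload 12.5 kg.
Tool frame: the origin (TCP) lies on the centre line of the jaws, within the pads' length; the fingertips stand 8 mm ahead of it and the grasp point (between the pads) lies 11 mm behind it (env.finger_overhang is the distance from the TCP to the fingertips, in mm); z points along the fingers, y is the direction in which the jaws open and shut (so a half turn about z gives the same grasp; the last joint's range is limited). The gripper opens to 85 mm and grips with 20 to 120 N. Pads are 22 mm wide; open, the fingers measure 114 mm over their backs; the gripper's body (76 mm by 85 mm) begins 54 mm behind the grasp point. The pads swing forward as they close: fully open they stand 13 mm farther back than shut.
Start: joints at [1.087, 0.491, 1.559, -0, 1.092, -0.106], TCP at [230.533, 580.948, 219.027] pointing down, gripper open.
Joint ranges: [-3.1, 3.1], [-0.84, 2.19], [0.05, 2.79], [-1.13, 4.28], [0.06, 2.93], [-2.69, 2.69]. Speed limits (rad/s): [2.22, 2.22, 2.79, 3.14, 3.14, 3.14].

### API

Orientations are given as [roll, pitch, yaw] about the fixed x, y, z axes, in that order (R = Rz(yaw) Ry(pitch) Rx(roll)).
In Python, from workcell import env gives the robot as it stands.
- The arm moves only by the shell command python3 -m inch 'ROWS' [FORCE]. ROWS is text: rows parted by semicolons, each of 7 numbers parted by spaces: the finger opening in mm, from 0 to 85.4, then the shift along the tool's x, y, z scaled (see below), then the turn, a rotation vector about the tool's x, y, z scaled (see below). A call has 1 to 12 rows; each row shifts and turns the commanded pose from where the row before left it, along the tool's axes as they then stand; what a row does not reach is not made up. The controller multiplies each number of a shift by 0.04 m and each number of a turn by 5 degrees. A row lasts 1/8 s, in which the tool goes at most 62.5 mm and 10.7 degrees, less where a joint would pass 70% of its speed; a pose out of reach is approached as far as the arm can. A call with a number of a shift or a turn outside -1 to 1 is refused whole. A call with a gripper value outside its range is refused whole. The fingers move at their own pace and stop on an object; FORCE is the grip in N (left out, the last holds). Time passes only in rows, so rows that do not move let the fingers close. It gives the time, the measured TCP pose, the force and the opening at its end, in the units of the state.
- env.get_obs(): the state, without advancing time (a new reading comes with each control period).
- env.camera(name): name is "side" or "top" or "wrist"; returns a dict with "image" (384x512x3 uint8, red, green, blue), "range_z" (384x512 float32, mm along the optical axis (not along the pixel's ray), 0 where there is no reading), "fovy" (degrees; the focal length in pixels is half the picture's height over the tangent of half this angle, whatever the lens; pixels are square), "cx", "cy" (the principal point, pixels), "k1" (the pictures are not rectified: a ray, as slopes to the right and down, at radius r is drawn at 1 + k1 r^2 times it, then the intrinsics apply), "cam_to_world" (4x4, takes a point from camera to world coordinates). Camera axes: x right, y down, z forward; pixel columns grow to the right and rows downward; lengths in mm; the calibration is good to about 2 mm. A picture is of the moment at which its call begins.
- env.close_job(): hands the job in, once; it reports no verdict.
The state is a dict: "clock": time; "joints": joint angles; "joint_vel": joint speeds; "effort": joint torques, N m; "position": TCP position; "eef_rot": TCP orientation; "contact_force": force on the tool from outside, world axes, zero at the start; "wrist_torque": the same for the moment, N m; "opening": finger opening in mm.
Only numpy, scipy, OpenCV 4.12 (cv2) and the standard library are available. Lean on these libraries where they do the work, as an engineer would, in place of code of your own. Each camera call takes 0.05 s, during which the arm holds its last target.

### The job

Lift the lid of the tool chest by the rail along its front edge, past its balance point, so that its gas struts carry it fully open and it stays up on its own with nothing touching it. Then lay the wooden clay paddle flat on the floor of the chest's empty front compartment, without dropping it, let go and leave the lid standing open. Do not shift or knock over the bottle, the clay pot or the jar.

Things in the scene. Friction and masses are not known exactly. Their poses are not given: they have to be found in the camera images.
- chest: Fixed plywood chest, 200 deep (x) x 270 wide (y) x 100 mm high, walls 6. Origin: centre of underside, on the table; z up; front (-x, lid rail) roughly faces the robot. Fixed tray floor 55 mm above the table; a divider 30 mm high at x = 16 to 20 bounds the empty FRONT compartment (110 mm in x, 258 in y); the rear one holds 4 tools. Gas struts outside the side walls, 15 mm out.
- lid (a joint): Lid hinge angle, rad: 0 closed, 1.5 fully open (stop, nearly upright). Lid: plywood 200 x 270 x 12 mm, 0.8 kg, turning about chest +y through lid_hinge at the rear; front edge rises. Below its balance point (between 0.8 and 1.1 rad) it sinks shut; beyond, the damped struts carry it to the stop by themselves in 1 to 3 s and hold it. Lifting at the rail takes 1 to 3 N.
- lid_hinge (a point): Middle of the hinge line, at the chest's rear top edge (chest x +100 mm, 100 mm high). Its axes are the chest's: the hinge line is y. It does not move with the lid.
- lid_rail (a point): Middle of the orange round rail (12 mm thick, 180 long, along y) on the lid's front edge; axes turn with the lid. Closed: 28 mm in front of the front wall, 106 mm above the table (6 above the hinge); 228 mm from the hinge line, about which it swings. A dark 8 mm plate joins it to the lid. Below it is free space to the table: a finger can go under it from the front.
- front_slot (a point): Centre of the floor of the empty front compartment (chest x -39 mm, 55 mm above the table). Its axes are the chest's: the compartment's long direction is y.
- paddle: Wooden clay paddle lying flat on the table, 197 mm long, 24 mm thick, 0.14 kg. Origin: on its underside, where handle meets blade, z up. Along its x: square-edged handle 28 mm wide from x = -97 to 0 mm (red band near its end), blade 56 mm wide from 0 to +100 mm. Centre of mass at x = +18 mm. It lies on one side of the chest, left or right.
- bottle: Pink drinking bottle, 68 mm across, 190 mm high, standing on the table on the other side of the chest. Origin: centre of its underside. Leave alone.
- clay_pot: Red-brown clay pot 84 mm across, 105 mm high, on an orange banding wheel (its board 76 mm high) far to the left. Origin: centre of its underside. Leave alone.
- jar: Small green glass jar with a black cap, 64 mm across, 90 mm high, at the far right. Origin: centre of its underside. Leave alone.
Mind the look-alikes: they are no part of the job. There is more than one size of the paddle; the one meant has the size given above.

How it is judged (in metres and radians):
On the way:
1. the lid stands fully open on its struts, nearly still, with the robot touching nothing (value of joint lid above 1.42 rad and velocity of joint lid between -0.1 and 0.1 rad/s and contact force between each of the fingers, the arm and anything else below 0.1 N), for 0.3 s.
At the end, for the whole second after the job is handed in: The lid stands open beyond 1.42 rad on its own; the paddle lies released and at rest, flat (within 0.1 rad, either face up) on the floor of the front compartment (underside within 6 mm of the floor, origin within 50 mm of the compartment's centre in chest x and 60 mm in chest y) (value of joint lid above 1.42 rad and x of paddle in the frame of front_slot between -0.05 and 0.05 m and y of paddle in the frame of front_slot between -0.06 and 0.06 m and ((angle between paddle's own z axis and vertical below 0.1 rad and z of paddle in the frame of front_slot below 0.006 m) or (angle between paddle's own z axis and vertical above 3.04 rad and z of paddle in the frame of front_slot below 0.03 m)) and linear speed of paddle below 0.02 m/s); the robot touches nothing.
It fails at once if the paddle is dropped (falls freely at more than 0.8 m/s, from over about 3 cm) (linear speed of paddle above 0.8 m/s and contact force between the fingers and paddle below 0.05 N).
It fails at once if the bottle is shifted by more than 3 cm or knocked over (distance of bottle from where it was at the start of the episode above 0.03 m or angle between bottle's own z axis and vertical above 0.4 rad).
It fails at once if the clay pot is shifted by more than 3 cm or knocked over (distance of clay_pot from where it was at the start of the episode above 0.03 m or angle between clay_pot's own z axis and vertical above 0.4 rad).
It fails at once if the jar is shifted by more than 3 cm or knocked over (distance of jar from where it was at the start of the episode above 0.03 m or angle between jar's own z axis and vertical above 0.4 rad).
It also fails if it takes over 64 s, if anything falls off the work surface, if the arm or the gripper's body presses on something with over 40 N, if the wrist force passes 120 N, or if a joint passes its speed limit or range.

## Working session

There is one attempt and no reset: what is moved stays moved. The work goes in short steps, Python scripts to look and compute and a shell command to move; the robot and the scene stay as the last step left them, time stands still between calls to the robot, and variables do not carry over. Pictures are saved under pics/ and viewed, and the job is handed in when it is done.

```bash
ls; mkdir -p pics
cat > h.py <<'E'
import numpy as np, cv2
from workcell import env
def snap(n,f):
    c=env.camera(n); cv2.imwrite('pics/'+f+'.png',c['image'][:,:,::-1]); np.savez('pics/'+f+'.npz',**c); return c
def load(f): return dict(np.load('pics/'+f+'.npz'))
def K(c):
    h=c['image'].shape[0]; f=h/2/np.tan(np.radians(float(c['fovy']))/2); return f,float(c['cx']),float(c['cy']),float(c['k1'])
def ray(c,u,v):
    f,cx,cy,k=K(c); d=np.array([(u-cx)/f,(v-cy)/f]); s=d.copy()
    for _ in range(20): s=d/(1+k*(s@s))
    return s
def pt(c,u,v,z=None):
    """range based point, or plane z"""
    s=ray(c,u,v); M=c['cam_to_world']; d=M[:3,:3]@np.array([s[0],s[1],1]); o=M[:3,3]
    if z is None:
        return o+d*float(c['range_z'][int(round(v)),int(round(u))])
    return o+d*(z-o[2])/d[2]
def cloud(c):
    f,cx,cy,k=K(c); H,W=c['range_z'].shape
    u,v=np.meshgrid(np.arange(W),np.arange(H)); d=np.stack([(u-cx)/f,(v-cy)/f],-1); s=d.copy()
    for _ in range(20): s=d/(1+k*(s**2).sum(-1,keepdims=True))
    M=c['cam_to_world']; p=np.concatenate([s,np.ones((H,W,1))],-1)*c['range_z'][...,None]
    return p@M[:3,:3].T+M[:3,3]
def crop(f,u0,v0,u1,v1,k,out):
    im=cv2.imread('pics/'+f+'.png')[v0:v1,u0:u1]; cv2.imwrite('pics/'+out+'.png',cv2.resize(im,None,fx=k,fy=k,interpolation=cv2.INTER_CUBIC))
E
python3 - <<'E'
from h import *
for n in('top','side','wrist'): c=snap(n,n+'0'); print(n,c['fovy'],c['k1'],c['cam_to_world'].round(2).tolist())
print(env.get_obs(), env.finger_overhang)
E
```

```text
pics
top 49.83937937607095 -0.07664938581170931 [[-0.02, -0.99, 0.14, 381.2], [-1.0, 0.02, 0.01, 33.54], [-0.02, -0.14, -0.99, 1238.71], [0.0, 0.0, 0.0, 1.0]]
side 54.56936810892513 0.015335252851282108 [[1.0, -0.05, 0.07, 463.88], [-0.09, -0.68, 0.72, -833.1], [0.01, -0.73, -0.69, 902.35], [0.0, 0.0, 0.0, 1.0]]
wrist 63.73505272739046 -0.04813058405509954 [[0.37, 0.88, 0.29, 155.91], [0.93, -0.35, -0.12, 611.13], [-0.0, 0.31, -0.95, 373.89], [0.0, 0.0, 0.0, 1.0]]
{'clock': 0.15, 'joints': array([ 1.08740307e+00,  4.91399466e-01,  1.55930873e+00,  3.49062379e-07,
        1.09169855e+00, -1.05560174e-01]), 'joint_vel': array([ 6.76285461e-05, -2.07314180e-03, -2.45008025e-03,  8.96811526e-04,
        4.64788457e-04,  7.18511763e-04]), 'effort': array([ 1.38163374e-03, -6.18707514e+01, -2.61685914e+01, -1.53832902e-04,
        3.28014758e-03, -2.75244361e-05]), 'position': array([230.4418785 , 580.78000234, 218.57567601]), 'eef_rot': array([-3.14078313e+00, -8.60836155e-05,  2.76375938e+00]), 'contact_force': array([-0.36713919, -0.49133617,  0.23293886]), 'wrist_torque': array([-0.00396575, -0.02293938, -0.00243882]), 'opening': 85.59212702163887} 8.0
```

View pics/top0.png

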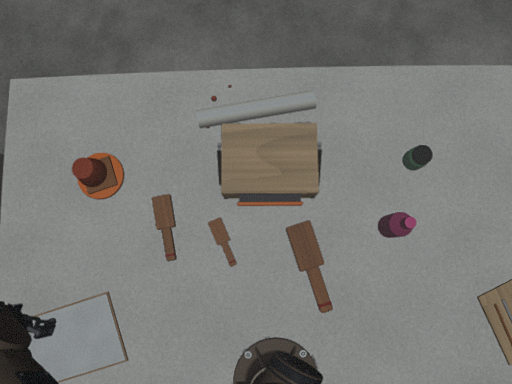

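View pics/side0.png

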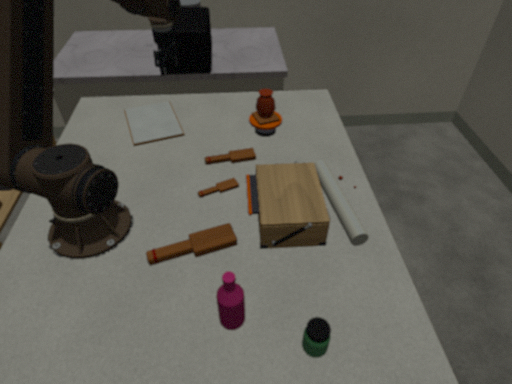

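Top view: there are three paddles, at (165,228), (222,242) and (308,265). The chest is around (270,160) with its rail at (270,204), and the bottle is at (397,225). I'll measure each paddle and compare it with the 197 mm given.

Run:
```python
from h import *
c=load('top0'); P=cloud(c); hsv=cv2.cvtColor(c['image'],cv2.COLOR_RGB2HSV)
for (u0,v0,u1,v1) in [(145,188,185,266),(202,212,242,270),(280,216,338,316)]:
    m=np.zeros(hsv.shape[:2],bool); m[v0:v1,u0:u1]=(hsv[v0:v1,u0:u1,1]>90)
    vs,us=np.nonzero(m)
    p=np.array([pt(c,u,v,24)[:2] for u,v in zip(us,vs)])
    r=cv2.minAreaRect(p.astype(np.float32)); 
    print(m.sum(),'rect',np.round(r[0],1),np.round(r[1],1),'z med',np.median(P[m][:,2]).round(1))
    mu=p.mean(0);w,V=np.linalg.eigh(np.cov((p-mu).T));a=V[:,1];s=(p-mu)@a;n=np.array([-a[1],a[0]]);t=(p-mu)@n
    for lo in np.arange(s.min(),s.max(),10):
        q=t[(s>=lo)&(s<lo+10)]; print(int(lo),round(np.ptp(q)),end=' | ')
    print('\n axis',a.round(3),'mu',mu.round(1),s.min().round(1),s.max().round(1), 'tmid',((t.max()+t.min())/2).round(1))
for n,(u,v,z) in dict(lidBL=(222,124,112),lidBR=(317,124,112),lidFL=(222,193,112),lidFR=(318,193,112),railL=(240,204,112),railR=(302,204,112)).items(): print(n,pt(c,u,v,z).round(1),pt(c,u,v).round(1))
crop('top0',200,90,340,215,5,'c_chest');crop('top0',130,180,250,275,5,'c_pad')
```

```text
832 rect [446.7 311.6] [190.8  52.9] z med 22.7
-78 52 | -68 52 | -58 50 | -48 52 | -38 52 | -28 52 | -18 50 | -8 52 | 1 51 | 11 52 | 21 22 | 31 22 | 41 24 | 51 24 | 61 22 | 71 24 | 81 22 | 91 25 | 101 22 | 111 3 | 
 axis [-0.986 -0.168] mu [463.1 314.2] -78.8 112.0 tmid -0.2
450 rect [400.  140.9] [142.1  37.8] z med 17.2
-57 37 | -47 37 | -37 37 | -27 37 | -17 37 | -7 37 | 2 35 | 12 17 | 22 16 | 32 17 | 42 16 | 52 16 | 62 16 | 72 17 | 82 13 | 
 axis [-0.923 -0.384] mu [412.  146.1] -58.0 84.2 tmid 0.1
1645 rect [ 321.8 -114.7] [261.9  72.4] z med 31.7
-109 70 | -99 71 | -89 72 | -79 70 | -69 70 | -59 70 | -49 70 | -39 71 | -29 71 | -19 71 | -9 72 | 0 71 | 10 70 | 20 46 | 30 33 | 40 33 | 50 33 | 60 33 | 70 34 | 80 34 | 90 34 | 100 34 | 110 33 | 120 35 | 130 35 | 140 34 | 150 27 | 
 axis [-0.958 -0.286] mu [ 342.4 -108.6] -109.5 152.4 tmid -0.1
lidBL [729.8 132.9 112. ] [729.1 132.7 114.3]
lidBR [ 722.7 -135.   112. ] [ 757.7 -152.3   -3.7]
lidFL [533.1 135.1 112. ] [533.4 135.3 109.4]
lidFR [ 526.6 -128.9  112. ] [ 528.6 -131.1   96.7]
railL [501.4  86.  112. ] [501.8  86.2 108. ]
railR [497.3 -83.8 112. ] [497.8 -84.3 107.2]
```

View pics/c_chest.png

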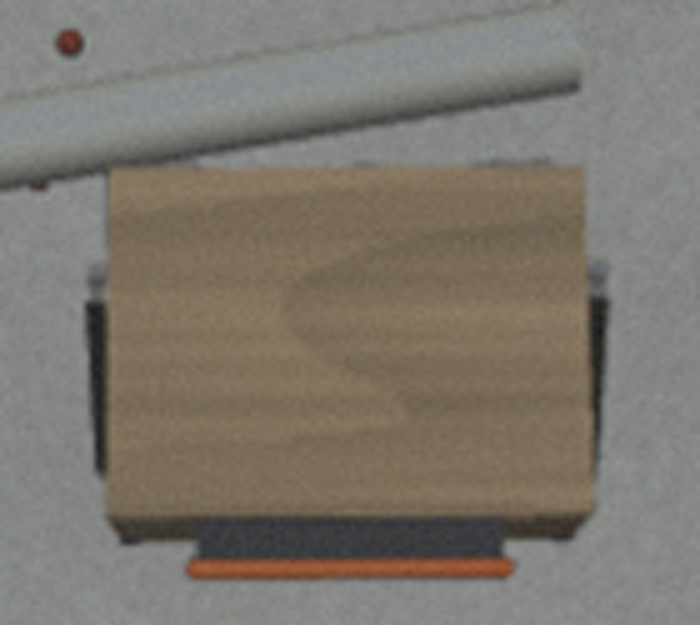

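View pics/c_pad.png

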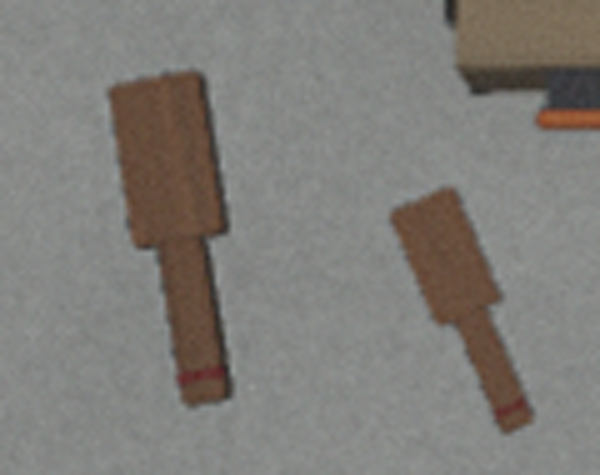

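The candidates measure about 193 mm at (165,228), 144 mm at (222,242) and 264 mm at (308,265). The left one at (165,228) fits: 197 mm long, 56 and 28 mm wide, top at 23 mm, red band, and on the opposite side from the bottle. The crop confirms it.

The rail centre is at about (499.5, 1, 106), chest yaw is about -0.024, and the hinge is at about (728, -2, 100). All of these match the given sizes.

I'll move with closed fingers to a point in front of the rail.

```bash
python3 -m inch '0 -0.83 -0.97 0 0 0 0;0 -0.83 -0.97 0 0 0 0;0 -0.83 -0.97 0 0 0 0;0 -0.83 -0.97 0 0 0 0;0 -0.83 -0.97 0 0 0 0;0 -0.83 -0.97 0 0 0 0;0 -0.83 -0.97 0 0 0 0;0 -0.83 -0.97 0 0 0 0;0 -0.83 -0.97 0 0 0 0;0 -0.83 -0.97 0 0 0 0;0 -0.83 -0.97 0 0 0 0;0 -0.83 -0.97 0 0 0 0' 40
python3 -m inch '0 0 0 0 0 0 -1;0 0 0 0 0 0 -1;0 0 0 0 0 0 -1;0 0 0 0 0 0 -1;0 0 0 0 0 0 -0.06;0 0 0 0 -1 0 0' | tail -5;  python3 -c "
from h import *
o=env.get_obs();print(o['joints'].round(3),o['position'].round(1),o['eef_rot'].round(3))"
```

```text
clock: 1.65
position: [429.4, -0.5, 219.1]
eef_rot: [3.141, 0.0, 2.764]
contact_force: [0.6, 0.3, -0.4]
opening: -0.1
clock: 2.4
position: [429.0, 2.0, 219.0]
eef_rot: [3.053, -0.0, 3.118]
contact_force: [-0.8, 0.6, -0.5]
opening: 0.2
[-0.205  0.214  2.013  0.109  0.934 -1.818] [429.   2. 219.] [ 3.053 -0.     3.118]
```

I put the tilt in the rx column by mistake. I'll undo that and tilt about tool y instead.

```bash
python3 -m inch '0 0 0 0 1 0 0;0 0 0 0 0 -1 0;0 0 0 0 0 -1 0;0 0 0 0 0 -1 0;0 0 0 0 0 -1 0;0 0 0 0 0 -1 0;0 0 0 0 0 -1 0;0 0 0 0 0 -1 0;0 0 0 0 0 -1 0;0 0 0 0 0 -1 0;0 0 0 0 0 0 0'
python3 -c "
from h import *
o=env.get_obs();print(o['joints'].round(3),o['position'].round(1),o['eef_rot'].round(3))
from scipy.spatial.transform import Rotation as R
print(R.from_euler('xyz',o['eef_rot']).as_matrix().round(3))"
```

```text
clock: 3.78
position: [432.5, 18.2, 250.3]
eef_rot: [-3.141, 0.703, 3.113]
contact_force: [0.1, 0.4, -0.4]
opening: -0.3
[-0.166  0.004  2.384  1.009  0.104 -2.683] [432.5  18.2 250.3] [-3.141  0.703  3.113]
[[-0.763  0.029  0.646]
 [ 0.022  1.    -0.019]
 [-0.646 -0.    -0.763]]
```

```bash
cat > kin.py <<'E'
from h import *
from scipy.spatial.transform import Rotation as R
from scipy.optimize import least_squares
D=[([1.0874,.4914,1.5593,0,1.0917,-.1056],[230.44,580.78,218.58],[-3.1408,0,2.7638]),
([-.205,.214,2.013,.109,.934,-1.818],[429,2,219],[3.053,0,3.118]),
([-.166,.004,2.384,1.009,.104,-2.683],[432.5,18.2,250.3],[-3.141,.703,3.113])]
rz=lambda a:R.from_euler('z',a); ry=lambda a:R.from_euler('y',a)
def fk(q,p,s4=1,s6=1):
    a,h,L2,L3,Lt,c,e=p
    A=rz(q[0]); x=A.apply([a,c,h]); B=A*ry(q[1]); x=x+B.apply([0,0,L2]); B=B*ry(q[2]); x=x+B.apply([e,0,L3])
    B=B*rz(s4*q[3])*ry(q[4])*rz(s6*q[5]); return x+B.apply([0,0,Lt]),B
E
python3 - <<'E'
from kin import *
for s4 in(1,-1):
  for s6 in (1,-1):
    r=least_squares(lambda p:np.concatenate([fk(q,p,s4,s6)[0]-x for q,x,_ in D]),[50,300,450,450,250,60,0])
    print(s4,s6,r.cost.round(2),r.x.round(1),[(fk(q,r.x,s4,s6)[1].inv()*R.from_euler('xyz',e)).as_rotvec().round(2).tolist() for q,x,e in D])
E
```

```text
1 1 0.0 [ -0.9 190.4 589.3 408.9 267.4  65.9  39.6] [[0.0, -0.0, 1.57], [0.0, 0.0, 1.57], [0.0, -0.0, 1.57]]
1 -1 0.0 [ -0.9 190.4 589.3 408.9 267.4  65.9  39.6] [[0.0, -0.0, 1.36], [-0.0, -0.0, -2.07], [0.0, -0.0, 2.49]]
-1 1 692.22 [ 53.7 213.  544.3 382.6 237.7  95.4  68.6] [[0.0, -0.0, 1.57], [-0.1, -0.17, 1.7], [-0.08, 0.23, -2.69]]
-1 -1 692.22 [ 53.7 213.  544.3 382.6 237.7  95.4  68.6] [[0.0, -0.0, 1.36], [-0.15, 0.14, -1.93], [-0.14, 0.14, -1.78]]
```

```bash
cat >> kin.py <<'E'
P=[-.9,190.4,589.3,408.9,267.4,65.9,39.6]
LO=np.array([-3.1,-.84,.05,-1.13,.06,-2.69]);HI=np.array([3.1,2.19,2.79,4.28,2.93,2.69])
def tool(q):
    x,B=fk(q,P); return x,B*rz(np.pi/2)
def ik(x,T,seed):
    def f(q):
        y,B=tool(q); return np.r_[(y-x)/100,(B.inv()*T).as_rotvec()]
    r=least_squares(f,np.clip(seed,LO+1e-3,HI-1e-3),bounds=(LO,HI)); return r.x,np.abs(f(r.x)).max()
psi=-.024
def orient(phi): # tool y along chest y, z = forward cos, down sin
    z=np.array([np.cos(phi)*np.cos(psi),np.cos(phi)*np.sin(psi),-np.sin(phi)]); y=np.array([-np.sin(psi),np.cos(psi),0]); x=np.cross(y,z)
    return R.from_matrix(np.c_[x,y,z])
hinge=np.array([728.,-4.,100.]); fx=np.array([np.cos(psi),np.sin(psi),0])
def rail(th): 
    a=th+np.arcsin(6/228); return hinge-fx*228*np.cos(a)+np.array([0,0,228*np.sin(a)])
def tcp(th,phi,gap=0,over=15):
    d=fx*np.cos(phi)-np.array([0,0,np.sin(phi)]); n=fx*np.sin(phi)+np.array([0,0,np.cos(phi)])
    return rail(th)+(over-8)*d-(17+gap)*n
E
python3 - <<'E'
from kin import *
print(rail(0))
for name,seed in (('A',[-.15,.2,2,0,.9,-1.6]),('B',[-.15,.2,2,3.14,.9,1.55])):
  for ph in (45,52,60,68):
    for th in (0,):
      q,e=ik(tcp(th,np.radians(ph)),orient(np.radians(ph)),seed); print(name,ph,th,q.round(2),round(e,4))
for th,ph in ((.4,68),(.8,78),(1.15,88),(1.25,90)):
  q,e=ik(tcp(th,np.radians(ph)),orient(np.radians(ph)),[-.15,.2,2,0,.9,-1.6]); print(ph,th,q.round(2),round(e,4),tcp(th,np.radians(ph)))
E
```

```text
[500.14459915   1.46957982 106.        ]
A 45 0 [-0.16  0.43  2.27  1.01  0.06 -2.69] 0.3703
A 52 0 [-0.16  0.43  2.28  1.01  0.06 -2.69] 0.2531
A 60 0 [-0.16  0.43  2.28  1.    0.06 -2.69] 0.1185
A 68 0 [-0.16  0.42  2.27  0.69  0.08 -2.38] 0.0
B 45 0 [-0.2   0.56  2.52  2.96  0.73  1.59] 0.0
B 52 0 [-0.19  0.49  2.45  2.92  0.47  1.64] 0.0
B 60 0 [-0.17  0.44  2.36  2.76  0.2   1.82] 0.0
B 68 0 [-0.16  0.43  2.31  1.89  0.06  2.69] 0.0459
68 0.4 [-0.15  0.27  2.13  0.14  0.36 -1.82] 0.0 [507.33101991   1.2970726  181.42440006]
78 0.8 [-0.13  0.28  1.81  0.03  0.84 -1.69] 0.0 [5.58385753e+02 7.15236965e-02 2.57299254e+02]
88 1.15 [-0.11  0.41  1.47  0.    1.23 -1.66] 0.0 [623.65841172  -1.49532096 302.900003  ]
90 1.25 [-0.11  0.45  1.38  0.    1.31 -1.65] 0.0 [644.84926043  -2.003999   311.18549457]
```

Run:
```python
from kin import *
s=[-.15,.2,2,0,.9,-1.6]
for ph in (72,75,78):
  T=orient(np.radians(ph))
  for x in ([440,3,130],[445,3,90],[465,3,90],[484,2,92]):
    q,e=ik(np.array(x),T,s); print(ph,x,q.round(2),round(e,4))
```

```text
72 [440, 3, 130] [-0.17  0.3   2.3   0.19  0.24 -1.9 ] 0.0
72 [445, 3, 90] [-0.17  0.4   2.33  0.4   0.12 -2.1 ] 0.0
72 [465, 3, 90] [-0.16  0.41  2.28  0.3   0.14 -2.  ] 0.0
72 [484, 2, 92] [-0.15  0.43  2.24  0.24  0.17 -1.93] 0.0
75 [440, 3, 130] [-0.17  0.3   2.26  0.12  0.32 -1.82] 0.0
75 [445, 3, 90] [-0.16  0.4   2.29  0.19  0.19 -1.89] 0.0
75 [465, 3, 90] [-0.16  0.42  2.25  0.16  0.22 -1.85] 0.0
75 [484, 2, 92] [-0.15  0.43  2.2   0.13  0.25 -1.82] 0.0
78 [440, 3, 130] [-0.16  0.31  2.23  0.07  0.39 -1.77] 0.0
78 [445, 3, 90] [-0.16  0.4   2.26  0.1   0.27 -1.8 ] 0.0
78 [465, 3, 90] [-0.15  0.42  2.21  0.09  0.3  -1.78] 0.0
78 [484, 2, 92] [-0.15  0.44  2.17  0.08  0.33 -1.76] 0.0
```

Branch limits rule out a 45° tool angle near the rail, and about 75° below horizontal is comfortably in reach. I'll turn back to that.

```bash
python3 -m inch '0 0 0 0 0 1 0;0 0 0 0 0 1 0;0 0 0 0 0 1 0;0 0 0 0 0 1 0;0 0 0 0 0 1 0;0 0 0 0 0 0 0'
python3 -c "
from kin import *
o=env.get_obs();print(o['joints'].round(3),o['position'].round(1),R.from_euler('xyz',o['eef_rot']).as_matrix().round(3))
T=orient(np.radians(75));C=R.from_euler('xyz',o['eef_rot']);print(np.degrees((C.inv()*T).as_rotvec()).round(2),C.inv().apply(np.array([445,3,90])-o['position']))"
```

```text
clock: 4.53
position: [436.1, 24.3, 250.4]
eef_rot: [3.122, 0.353, 3.124]
contact_force: [1.1, 0.3, -0.7]
opening: -0.2
[-0.133  0.06   2.155  0.108  0.581 -1.77 ] [436.1  24.3 250.4] [[-0.938  0.011  0.346]
 [ 0.016  1.     0.014]
 [-0.346  0.019 -0.938]]
[1.24 5.22 0.41] [ 46.74339606 -24.20893041 153.22568997]
```

```bash
python3 -m inch '0 0 0 0 0.25 1 0.08;0 0.136 -0.13 0.65 0 0 0;0 0.136 -0.13 0.65 0 0 0;0 0.136 -0.13 0.65 0 0 0;0 0.136 -0.13 0.65 0 0 0;0 0.136 -0.13 0.65 0 0 0;0 0.136 -0.13 0.65 0 0 0;0 0 0 0 0 0 0'
python3 -c "
from kin import *
o=env.get_obs();print(o['joints'].round(3),o['position'].round(1))
T=orient(np.radians(75));C=R.from_euler('xyz',o['eef_rot']);print(np.degrees((C.inv()*T).as_rotvec()).round(2),C.inv().apply(np.array([475,2,88])-o['position']).round(1))
snap('side','side1'); crop('side1',180,120,360,255,4,'c1')"
```

```text
clock: 5.52
position: [442.9, -6.7, 90.1]
eef_rot: [3.141, 0.263, 3.117]
contact_force: [-0.6, 0.1, 0.7]
opening: 0.2
[-0.191  0.399  2.294  0.23   0.194 -1.958] [442.9  -6.7  90.1]
[ 0.04  0.07 -0.04] [-30.2   9.5  10.3]
```

View pics/c1.png

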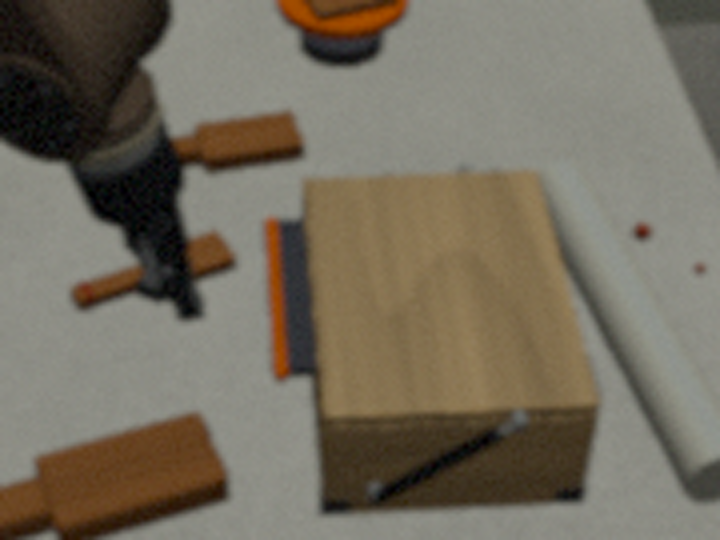

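The tip (side image about (227,196)) sits in front of and below the rail. I'll advance under it until I feel contact.

```bash
python3 -m inch '0 -0.28 0.1 0.11 0 0 0;0 -0.28 0.08 0.11 0 0 0;0 -0.28 0.05 0.11 0 0 0;0 0 0 0 0 0 0'
python3 -m inch '0 -0.1 0 0.03 0 0 0;0 0 0 0 0 0 0'
python3 -m inch '0 -0.05 0 0.013 0 0 0;0 0 0 0 0 0 0'
```

```text
clock: 6.08
position: [480.9, 2.1, 88.2]
eef_rot: [3.141, 0.268, 3.118]
contact_force: [-0.4, 0.7, -0.5]
opening: -0.4
clock: 6.32
position: [484.4, 1.8, 87.7]
eef_rot: [3.141, 0.267, 3.118]
contact_force: [0.3, -0.2, 0.6]
opening: 0.3
clock: 6.58
position: [486.5, 1.8, 87.6]
eef_rot: [3.141, 0.266, 3.118]
contact_force: [-0.3, -0.2, 0.6]
opening: -0.1
```

```bash
python3 -m inch '0 -0.05 0 0.013 0 0 0;0 0 0 0 0 0 0'
python3 -m inch '0 -0.05 0 0.013 0 0 0;0 0 0 0 0 0 0'
python3 -m inch '0 -0.05 0 0.013 0 0 0;0 0 0 0 0 0 0'
```

```text
clock: 6.82
position: [488.7, 1.8, 87.6]
eef_rot: [3.141, 0.267, 3.118]
contact_force: [-0.1, -0.6, -0.0]
opening: -0.1
clock: 7.08
position: [490.7, 1.7, 87.6]
eef_rot: [3.141, 0.266, 3.118]
contact_force: [-0.8, 0.1, -0.3]
opening: 0.1
clock: 7.32
position: [491.6, 1.8, 87.3]
eef_rot: [3.14, 0.264, 3.118]
contact_force: [-5.3, -0.3, 1.3]
opening: 0.3
```

Contact came at x≈491, about 3.5 mm past the model, so I'll shift the model by that. Next I work out the arc increments.

```bash
sed -i 's/hinge=np.array(\[728.,-4.,100.\])/hinge=np.array([731.,-4.,100.])/' kin.py
cat > plan.py <<'E'
import sys; from kin import *
ths=np.arange(float(sys.argv[1]),float(sys.argv[2])+1e-6,float(sys.argv[3]))
ph=lambda t: np.radians(75+ (0 if t<.4 else (t-.4)*17))
over=float(sys.argv[4]) if len(sys.argv)>4 else 20
o=env.get_obs(); p=o['position']; C=R.from_euler('xyz',o['eef_rot'])
for t in ths:
    x=tcp(t,ph(t),0,over); T=orient(ph(t))
    print(round(t,2),x.round(0),(C.inv().apply(x-p)/40).round(2),(np.degrees((C.inv()*T).as_rotvec())/5).round(2))
    p=x;C=T
E
python3 plan.py 0.05 1.2 0.1
```

```text
0.05 [490.   2. 101.] [-0.06 -0.   -0.35] [0.01 0.02 0.  ]
0.15 [493.   2. 124.] [-0.22  0.   -0.53] [0. 0. 0.]
0.25 [498.   2. 146.] [-0.27 -0.   -0.5 ] [0. 0. 0.]
0.35 [506.   1. 168.] [-0.32 -0.   -0.47] [0. 0. 0.]
0.45 [515.   1. 189.] [-0.36 -0.   -0.45] [-0.    0.17  0.  ]
0.55 [526.   1. 209.] [-0.39  0.   -0.42] [ 0.    0.34 -0.  ]
0.65 [539.   1. 228.] [-0.42  0.   -0.39] [0.   0.34 0.  ]
0.75 [553.   0. 245.] [-0.44 -0.   -0.36] [-0.    0.34 -0.  ]
0.85 [570.  -0. 261.] [-0.47  0.   -0.33] [-0.    0.34  0.  ]
0.95 [588.  -1. 275.] [-0.49 -0.   -0.29] [0.   0.34 0.  ]
1.05 [607.  -1. 288.] [-0.51 -0.   -0.26] [0.   0.34 0.  ]
1.15 [627.  -2. 298.] [-0.52 -0.   -0.22] [-0.    0.34  0.  ]
```

```bash
python3 -m inch '0 -0.03 0 -0.17 0 0 0;0 -0.03 0 -0.18 0 0 0;0 -0.11 0 -0.26 0 0 0;0 -0.11 0 -0.27 0 0 0;0 -0.14 0 -0.25 0 0 0;0 -0.14 0 -0.25 0 0 0;0 -0.16 0 -0.23 0 0 0;0 -0.16 0 -0.24 0 0 0'
python3 -c "
from h import *
snap('side','side2'); crop('side2',180,80,360,255,4,'c2')"; python3 plan.py .45 1.2 .1
```

```text
clock: 8.32
position: [507.4, 1.3, 169.0]
eef_rot: [3.141, 0.266, 3.118]
contact_force: [0.3, -0.7, -0.4]
opening: 0.1
0.45 [515.   1. 189.] [-0.28  0.   -0.4 ] [0.01 0.25 0.  ]
0.55 [526.   1. 209.] [-0.39  0.   -0.42] [ 0.    0.34 -0.  ]
0.65 [539.   1. 228.] [-0.42  0.   -0.39] [0.   0.34 0.  ]
0.75 [553.   0. 245.] [-0.44 -0.   -0.36] [-0.    0.34 -0.  ]
0.85 [570.  -0. 261.] [-0.47  0.   -0.33] [-0.    0.34  0.  ]
0.95 [588.  -1. 275.] [-0.49 -0.   -0.29] [0.   0.34 0.  ]
1.05 [607.  -1. 288.] [-0.51 -0.   -0.26] [0.   0.34 0.  ]
1.15 [627.  -2. 298.] [-0.52  0.   -0.22] [-0.    0.34  0.  ]
```

View pics/c2.png

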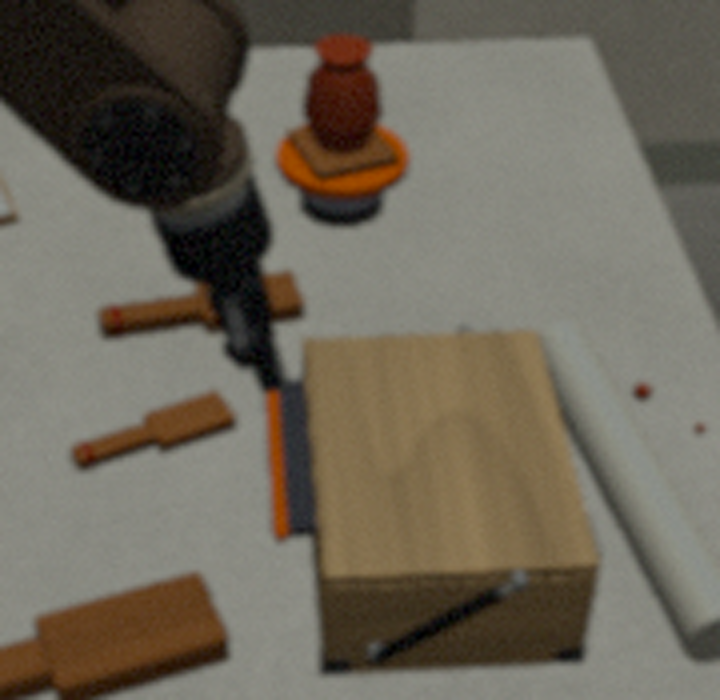

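The lid stayed shut: the tip slid up over the rail, which is still flat at crop (275,460). My arc start removed the preload on a steep face. I'll retry with more overhang under the rail and a forward bias, after backing off and checking reach.

```bash
python3 - <<'E'
from kin import *
s=[-.15,.2,2,0.2,.4,-1.8]
for ph in (70,72,75):
  for x in ([455,2,78],[470,2,78],[495,2,78],[498,2,90],[505,2,130],[512,2,160]):
    q,e=ik(np.array(x),orient(np.radians(ph)),s); print(ph,x,q.round(2),round(e,4))
E
python3 -m inch '0 0.42 0 -0.11 0 0 0;0 0.42 0 -0.11 0 0 0;0 0.42 0 -0.11 0 0 0;0 0.15 0 0.56 0 0 0;0 0.15 0 0.56 0 0 0;0 0.15 0 0.56 0 0 0;0 0.15 0 0.56 0 0 0;0 0 0 0 0 0 0'
```

```text
70 [455, 2, 78] [-0.17  0.43  2.33  0.98  0.06 -2.69] 0.0057
70 [470, 2, 78] [-0.16  0.45  2.3   0.8   0.07 -2.5 ] 0.0
70 [495, 2, 78] [-0.15  0.46  2.25  0.48  0.1  -2.17] 0.0
70 [498, 2, 90] [-0.15  0.44  2.23  0.34  0.13 -2.02] 0.0
70 [505, 2, 130] [-0.15  0.37  2.17  0.17  0.26 -1.85] 0.0
70 [512, 2, 160] [-0.15  0.32  2.13  0.12  0.35 -1.8 ] 0.0
72 [455, 2, 78] [-0.17  0.43  2.32  0.5   0.09 -2.2 ] 0.0
72 [470, 2, 78] [-0.16  0.44  2.28  0.38  0.11 -2.08] 0.0
72 [495, 2, 78] [-0.15  0.46  2.22  0.27  0.15 -1.96] 0.0
72 [498, 2, 90] [-0.15  0.44  2.21  0.21  0.19 -1.9 ] 0.0
72 [505, 2, 130] [-0.15  0.37  2.15  0.12  0.31 -1.81] 0.0
72 [512, 2, 160] [-0.14  0.32  2.1   0.09  0.4  -1.77] 0.0
75 [455, 2, 78] [-0.16  0.43  2.28  0.21  0.17 -1.91] 0.0
75 [470, 2, 78] [-0.16  0.45  2.25  0.18  0.19 -1.87] 0.0
75 [495, 2, 78] [-0.15  0.47  2.19  0.14  0.23 -1.83] 0.0
75 [498, 2, 90] [-0.15  0.45  2.17  0.12  0.27 -1.8 ] 0.0
75 [505, 2, 130] [-0.14  0.38  2.12  0.08  0.39 -1.76] 0.0
75 [512, 2, 160] [-0.14  0.33  2.07  0.07  0.48 -1.74] 0.0
clock: 9.38
position: [454.4, 2.6, 74.0]
eef_rot: [3.14, 0.263, 3.118]
contact_force: [0.7, -0.4, 0.1]
opening: 0.3
```

```bash
python3 -m inch '0 -0.33 0 0.09 0 0 0;0 -0.33 0 0.09 0 0 0;0 -0.33 0 0.08 0 0 0;0 0 0 0 0 -0.6 0;0 -0.1 0 0 0 0 0;0 0 0 0 0 0 0'
python3 -m inch '0 -0.1 0 0.03 0 0 0;0 0 0 0 0 0 0'
```

```text
clock: 10.12
position: [496.3, 2.0, 75.4]
eef_rot: [3.139, 0.309, 3.117]
contact_force: [-20.0, -8.8, 0.9]
opening: 0.0
clock: 10.38
position: [496.4, 2.3, 74.2]
eef_rot: [3.137, 0.301, 3.117]
contact_force: [-38.6, -15.6, 7.2]
opening: 0.1
```

```bash
python3 -m inch '0 -0.06 0 -0.24 0 0 0;0 -0.06 0 -0.24 0 0 0;0 0 0 0 0 0 0'
python3 -c "
from h import *
snap('side','side3'); crop('side3',220,130,340,255,5,'c3')"
```

```text
clock: 10.75
position: [497.5, 2.0, 95.2]
eef_rot: [3.139, 0.306, 3.117]
contact_force: [-26.2, -8.3, 1.6]
opening: 0.0
```

View pics/c3.png

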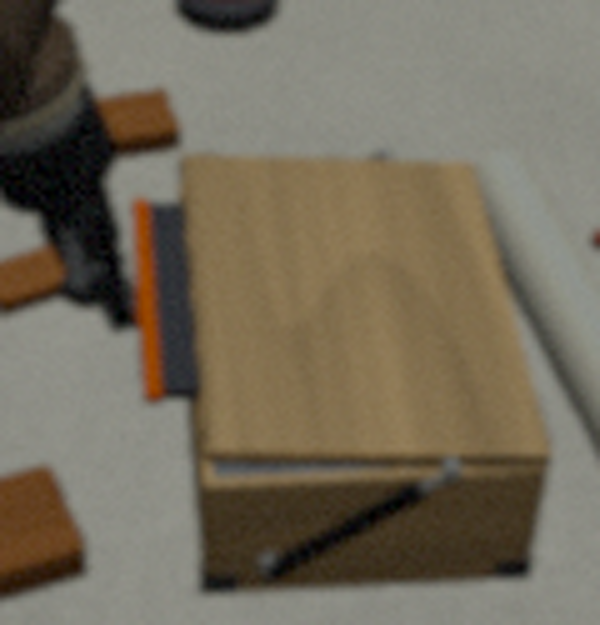

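The lid is lifting: the gap shows at crop (330,465). I'll follow the arc.

```bash
python3 -m inch '0 -0.13 0 -0.25 0 0 0;0 -0.13 0 -0.25 0 0 0;0 -0.155 0 -0.24 0 0 0;0 -0.155 0 -0.24 0 0 0;0 0 0 0 0 0 0'
python3 -m inch '0 -0.18 0 -0.22 0 0 0;0 -0.18 0 -0.22 0 0 0;0 -0.2 0 -0.2 0 0 0;0 -0.2 0 -0.2 0 0 0;0 0 0 0 0 0 0'
python3 -c "
from h import *
snap('side','side4'); crop('side4',200,70,350,255,4,'c4')"
```

```text
clock: 11.42
position: [506.4, 1.7, 139.6]
eef_rot: [3.14, 0.305, 3.118]
contact_force: [-31.4, -5.7, 8.7]
opening: 0.2
clock: 12.05
position: [530.8, 0.5, 183.4]
eef_rot: [-3.141, 0.319, 3.118]
contact_force: [-1.8, 0.0, 1.4]
opening: 0.3
```

View pics/c4.png

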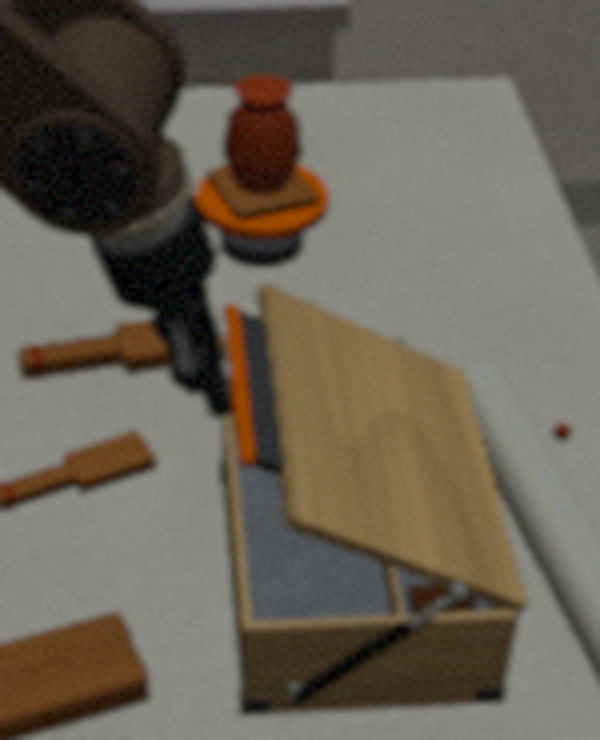

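```bash
python3 -m inch '0 -0.22 0 -0.18 0 0.2 0;0 -0.22 0 -0.18 0 0.2 0;0 -0.23 0 -0.16 0 0.2 0;0 -0.24 0 -0.16 0 0.2 0;0 -0.24 0 -0.15 0 0.2 0;0 -0.25 0 -0.15 0 0.2 0;0 0 0 0 0 0 0'
python3 -c "
from h import *
snap('side','side5'); crop('side5',200,70,350,255,4,'c5')"
```

```text
clock: 12.98
position: [574.6, -0.6, 235.5]
eef_rot: [-3.141, 0.215, 3.118]
contact_force: [0.3, 0.4, 0.0]
opening: -0.2
```

View pics/c5.png

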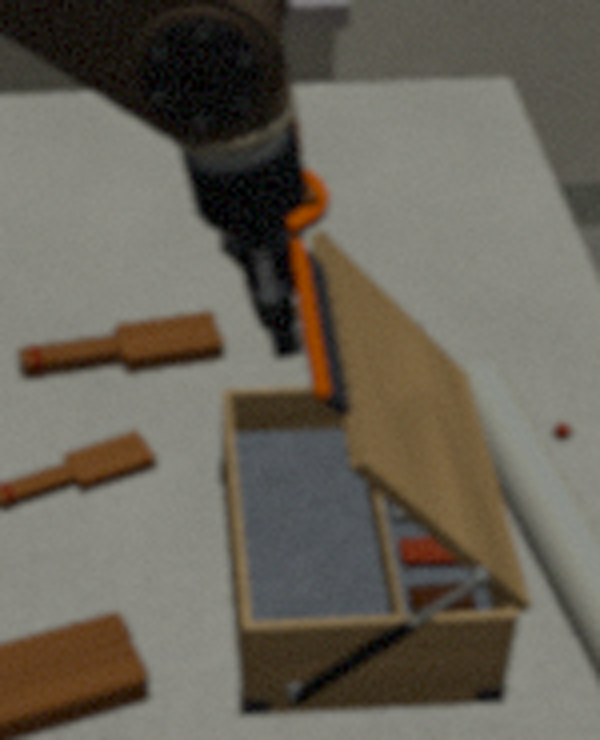

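```bash
python3 -m inch '0 -0.25 0 -0.14 0 0.2 0;0 -0.25 0 -0.14 0 0.2 0;0 -0.26 0 -0.12 0 0.2 0;0 -0.26 0 -0.12 0 0.2 0;0 -0.27 0 -0.1 0 0.2 0;0 -0.27 0 -0.1 0 0.2 0;0 -0.28 0 -0.07 0 0 0;0 -0.28 0 -0.07 0 0 0'
python3 -c "
from h import *
snap('side','side6'); crop('side6',200,70,350,255,4,'c6')"
```

```text
clock: 14.02
position: [652.3, -2.3, 281.9]
eef_rot: [3.141, 0.109, 3.118]
contact_force: [1.1, -0.2, -0.6]
opening: -0.2
```

View pics/c6.png

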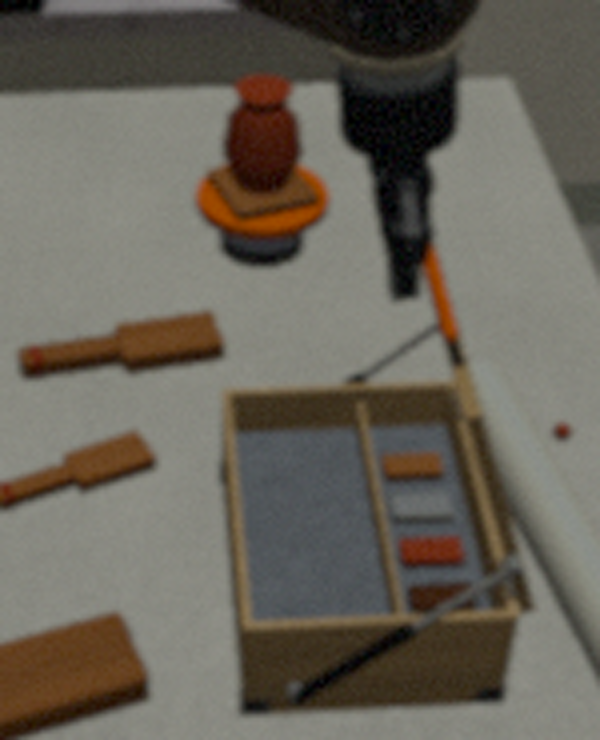

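The lid is well past balance, at about 1.3 rad. I'll retreat and let the struts finish.

```bash
python3 -m inch '0 0.6 0 0 0 0 0;0 0.8 0 0 0 0 0;0 0.8 0 0 0 0 0;0 0.8 0 -0.3 0 1 0;0 0 0 0 0 0.25 0;0 0 0 0 0 0 0;0 0 0 0 0 0 0;0 0 0 0 0 0 0;0 0 0 0 0 0 0;0 0 0 0 0 0 0;0 0 0 0 0 0 0;0 0 0 0 0 0 0'
python3 -c "
from h import *
c=snap('side','side7'); crop('side7',150,50,370,265,3,'c7'); c=snap('top','top7');crop('top7',130,90,340,280,3,'t7')
o=env.get_obs();print(o['joints'].round(2),o['position'],o['eef_rot'])"
```

```text
clock: 15.58
position: [531.3, 0.7, 280.9]
eef_rot: [3.141, 0.0, 3.118]
contact_force: [0.0, -0.2, 0.4]
opening: -0.4
[-0.12  0.3   1.7   0.    1.14 -1.67] [531.35391539   0.63719085 280.8734289 ] [3.14088997e+00 2.69984746e-04 3.11811617e+00]
```

View pics/c7.png

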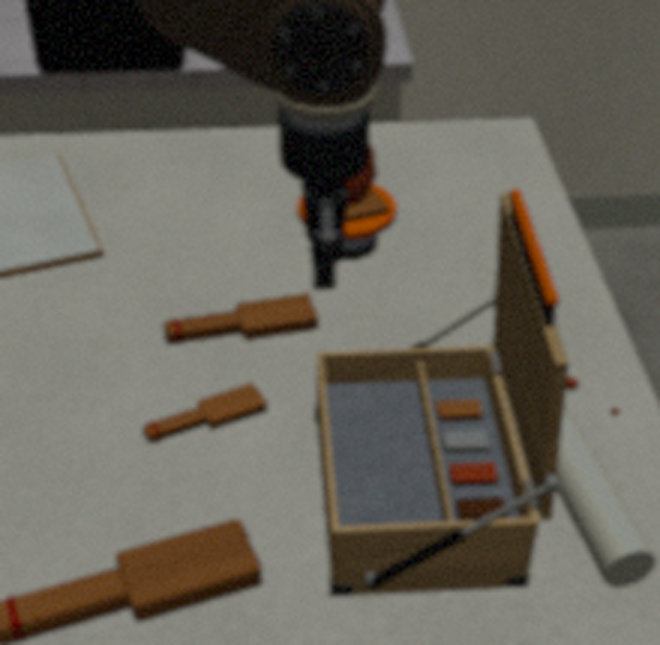

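View pics/t7.png

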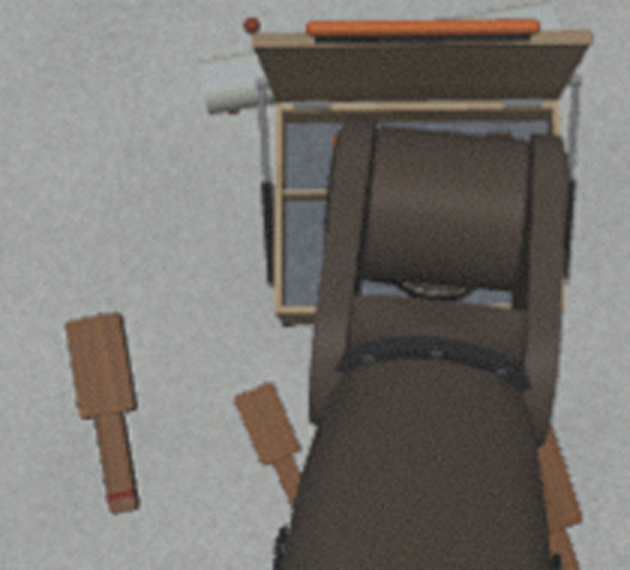

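The lid is standing open with the rail at crop (535,250), and the paddle hasn't moved. Next I go above the paddle's handle.

```bash
python3 -m inch '50 0.35 0.95 0.4 0 0 0;50 0.35 0.95 0.4 0 0 0;50 0.35 0.95 0.5 0 0 0;50 0.35 0.95 0.6 0 0 0;50 0.35 0.95 0.7 0 0 0;50 0.35 0.95 0.8 0 0 0;50 0.35 0.95 0.8 0 0 0;50 0.35 0.95 0.8 0 0 0;50 0 0 0 0 0 -1;50 0 0 0 0 0 -1;50 0 0 0 0 0 -0.2;50 0 0 0 0 0 0' 80
python3 -c "
from h import *
c=snap('top','top8');crop('top8',130,180,250,275,5,'t8'); c=snap('wrist','w8')
o=env.get_obs();print(o['joints'].round(2),o['position'],o['eef_rot'])"
```

```text
clock: 17.18
position: [426.7, 307.3, 81.1]
eef_rot: [3.141, 0.001, -2.975]
contact_force: [-0.0, 0.3, 0.4]
opening: 50.1
[ 0.5   0.54  1.94  0.    0.66 -1.24] [426.70555881 307.25404553  81.17741283] [ 3.14082177e+00  6.04850128e-04 -2.97465903e+00]
```

View pics/w8.png

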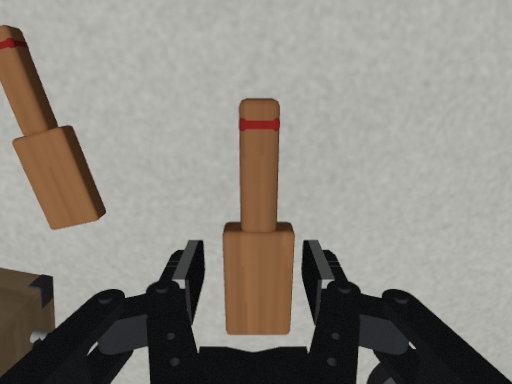

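The wrist view shows the paddle between the jaws: handle at column 259, shoulders at row 225, red band at (260,125). I'll check the position numerically.

Run:
```python
from h import *
c=load('w8')
for u,v in ((225,228),(293,226),(240,102),(279,102),(240,225),(277,225),(241,150),(278,150)): print((u,v),pt(c,u,v,24).round(1))
```

```text
(225, 228) [448.  290.3  24. ]
(293, 226) [437.9 340.6  24. ]
(240, 102) [355.8 287.4  24. ]
(279, 102) [351.5 313.   24. ]
(240, 225) [443.7 301.1  24. ]
(277, 225) [439.1 328.5  24. ]
(241, 150) [387.5 293.1  24. ]
(278, 150) [383.2 318.4  24. ]
```

```bash
python3 -m inch '50 0.1 0.06 0.5 0 0 0;50 0 0 0.5 0 0 0;50 0 0 0.5 0 0 0;50 0 0 0.22 0 0 0;50 0 0 0 0 0 0'
python3 -m inch '20 0 0 0 0 0 0;20 0 0 0 0 0 0;20 0 0 0 0 0 0;20 0 0 0 0 0 0;20 0 0 0 0 0 0' 80
```

```text
clock: 17.9
position: [422.2, 309.0, 12.1]
eef_rot: [3.141, -0.0, -2.974]
contact_force: [0.6, -0.2, 0.1]
opening: 50.2
clock: 18.52
position: [422.3, 309.1, 12.3]
eef_rot: [3.141, 0.0, -2.973]
contact_force: [-0.5, -1.0, 0.2]
opening: 19.9
```

The opening is 19.9, but the handle should stop the jaws at 28. I'll look before doing anything else.

```bash
python3 -c "
from h import *
snap('wrist','w9');snap('side','s9');crop('s9',150,100,290,220,5,'s9c')"
```

```text
(no output)
```

View pics/w9.png

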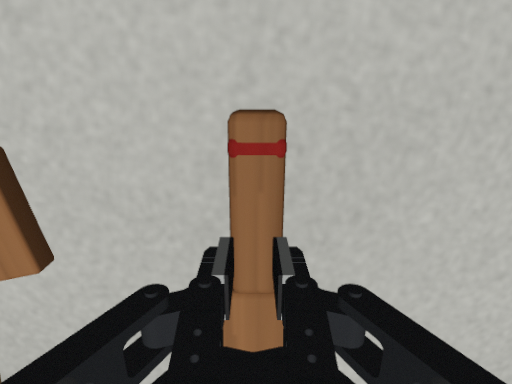

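View pics/s9c.png

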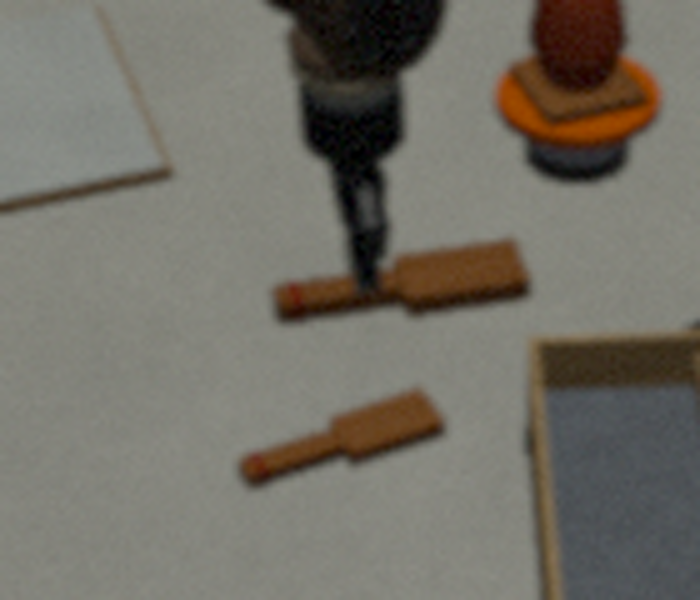

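```bash
python3 -m inch '8 0 0 0 0 0 0;8 0 0 0 0 0 0;8 0 0 0 0 0 0' 80
python3 -c "
from h import *
snap('wrist','w10');crop('w10',180,180,340,360,4,'w10c')"
```

```text
clock: 19.0
position: [422.3, 309.1, 12.3]
eef_rot: [3.141, 0.0, -2.973]
contact_force: [-0.2, -0.5, -0.3]
opening: 8.0
```

View pics/w10c.png

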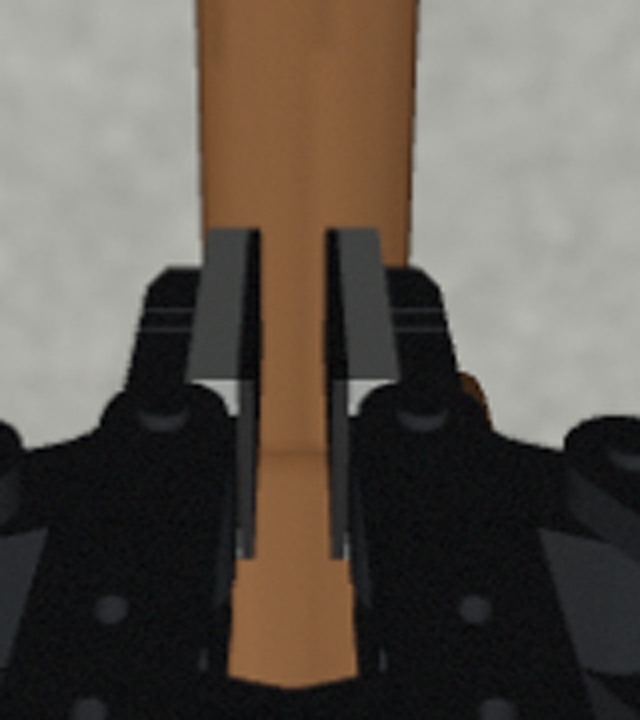

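Run:
```python
from h import *
c=snap('side','s11')
crop('s11',200,130,260,170,12,'s11c')
P=cloud(c)
for u in (219,221,223,225,227): print(u,[tuple(P[v,u].round(0).astype(int)) for v in range(146,164,2)])
w=load('w10');Q=cloud(w)
for u,v in ((255,220),(255,260),(238,250),(268,250),(100,100),(258,290)): print(u,v,Q[v,u].round(1))
print(env.get_obs()['position'])
```

```text
219 [(np.int64(414), np.int64(285), np.int64(88)), (np.int64(413), np.int64(290), np.int64(75)), (np.int64(413), np.int64(276), np.int64(76)), (np.int64(411), np.int64(315), np.int64(38)), (np.int64(410), np.int64(311), np.int64(31)), (np.int64(410), np.int64(308), np.int64(24)), (np.int64(409), np.int64(298), np.int64(22)), (np.int64(409), np.int64(290), np.int64(19)), (np.int64(408), np.int64(295), np.int64(5))]
221 [(np.int64(423), np.int64(245), np.int64(116)), (np.int64(422), np.int64(253), np.int64(102)), (np.int64(421), np.int64(262), np.int64(86)), (np.int64(419), np.int64(293), np.int64(54)), (np.int64(418), np.int64(293), np.int64(45)), (np.int64(418), np.int64(292), np.int64(36)), (np.int64(417), np.int64(297), np.int64(23)), (np.int64(417), np.int64(292), np.int64(16)), (np.int64(416), np.int64(297), np.int64(3))]
223 [(np.int64(430), np.int64(249), np.int64(113)), (np.int64(429), np.int64(261), np.int64(95)), (np.int64(428), np.int64(275), np.int64(76)), (np.int64(426), np.int64(293), np.int64(53)), (np.int64(426), np.int64(288), np.int64(47)), (np.int64(425), np.int64(2
[... 501 characters left out ...]
np.int64(298), np.int64(11)), (np.int64(431), np.int64(296), np.int64(3))]
227 [(np.int64(444), np.int64(247), np.int64(113)), (np.int64(440), np.int64(389), np.int64(0)), (np.int64(440), np.int64(372), np.int64(3)), (np.int64(440), np.int64(365), np.int64(-2)), (np.int64(440), np.int64(318), np.int64(24)), (np.int64(440), np.int64(306), np.int64(24)), (np.int64(440), np.int64(303), np.int64(16)), (np.int64(439), np.int64(298), np.int64(10)), (np.int64(439), np.int64(298), np.int64(1))]
255 220 [404.2 307.9  23.7]
255 260 [425.9 311.6  25.3]
238 250 [411.8 301.2  43.1]
268 250 [409.9 314.7  42.4]
100 100 [360.5 217.4  -0. ]
258 290 [444.6 316.5  24.5]
[422.20976277 309.05975464  12.2274073 ]
```

View pics/s11c.png

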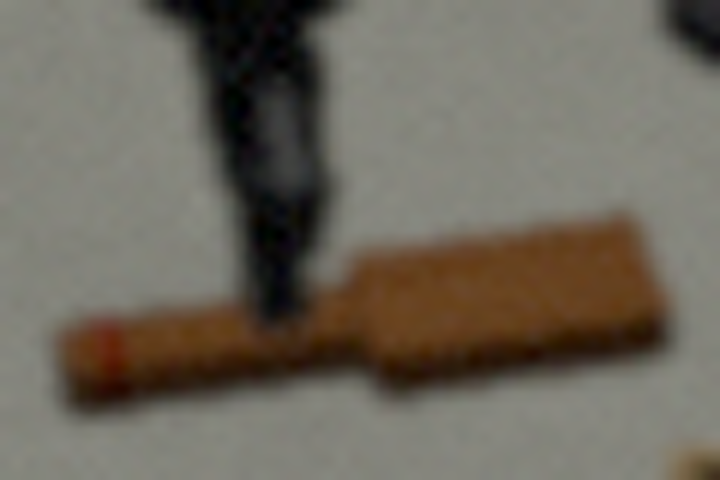

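The tips are above the handle. Side range data shows black down to about z=25, while the TCP reads 12. So the real fingertips are behind where the stated overhang puts them. I'll open, then probe downward in small steps while watching force.

```bash
python3 -m inch '50 0 0 0 0 0 0;50 0 0 0 0 0 0;50 0 0 0.1 0 0 0;50 0 0 0.1 0 0 0;50 0 0 0 0 0 0'
python3 -m inch '50 0 0 0.1 0 0 0;50 0 0 0.1 0 0 0;50 0 0 0 0 0 0'
python3 -c "
from h import *
c=snap('side','s12');crop('s12',200,130,260,170,12,'s12c');snap('wrist','w12')"
```

```text
clock: 19.73
position: [422.0, 309.0, 3.8]
eef_rot: [3.141, -0.0, -2.973]
contact_force: [0.9, -0.9, 0.9]
opening: 50.3
clock: 20.1
position: [422.1, 309.0, -4.1]
eef_rot: [3.141, -0.0, -2.973]
contact_force: [0.0, -0.1, 1.3]
opening: 49.8
```

View pics/s12c.png

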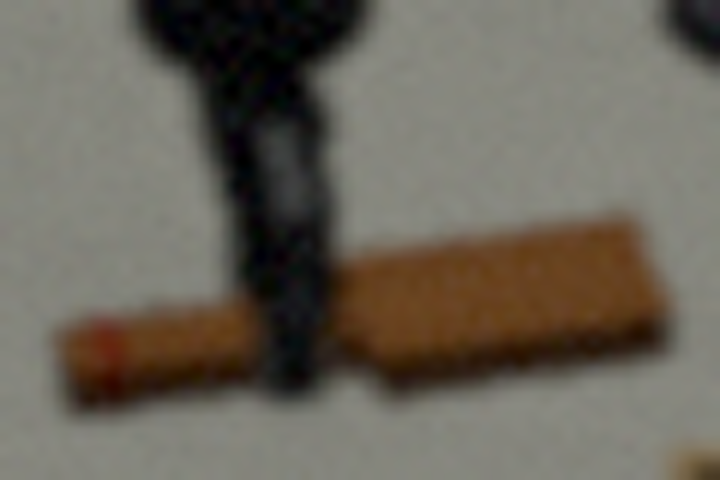

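View pics/w12.png

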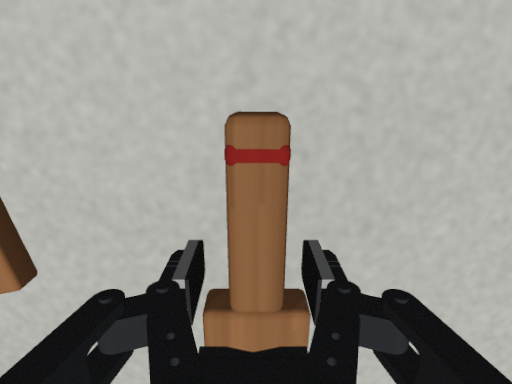

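```bash
python3 -m inch '50 0 0 0.09 0 0 0;50 0 0 0 0 0 0'
python3 -m inch '15 0 0 0 0 0 0;15 0 0 0 0 0 0;15 0 0 0 0 0 0;15 0 0 0 0 0 0;15 0 0 0 0 0 0' 80
```

```text
clock: 20.45
position: [422.1, 309.0, -7.6]
eef_rot: [3.141, 0.0, -2.973]
contact_force: [0.0, -0.6, 0.9]
opening: 49.9
clock: 21.08
position: [422.3, 309.1, -7.0]
eef_rot: [3.141, 0.001, -2.973]
contact_force: [-0.6, -0.3, 5.7]
opening: 25.9
```

The jaws stopped on the handle at 26 mm. I'll lift and check.

```bash
python3 -m inch '15 0 0 -0.1 0 0 0;15 0 0 -0.2 0 0 0;15 0 0 -0.5 0 0 0;15 0 0 -0.5 0 0 0;15 0 0 0 0 0 0'
python3 -c "
from h import *
c=snap('side','s13');crop('s13',150,80,290,200,5,'s13c');snap('wrist','w13')"
```

```text
clock: 21.7
position: [422.8, 309.4, 46.0]
eef_rot: [3.14, 0.003, -2.973]
contact_force: [0.3, 0.4, -1.2]
opening: 26.3
```

View pics/s13c.png

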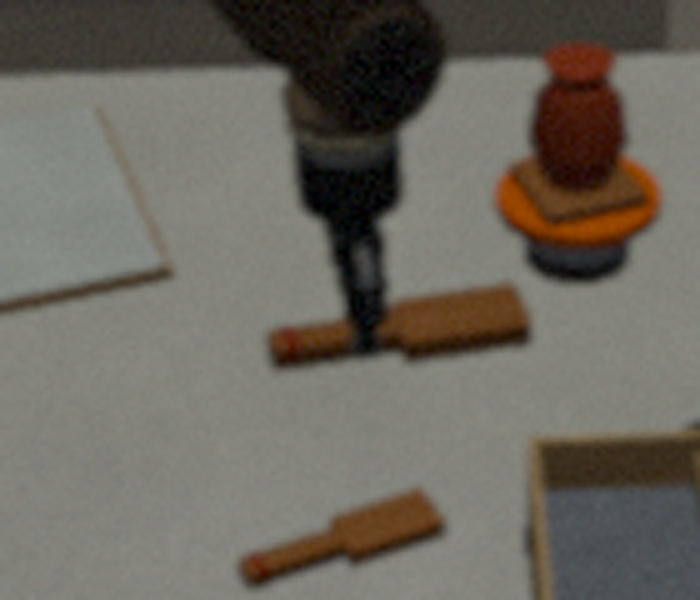

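View pics/w13.png

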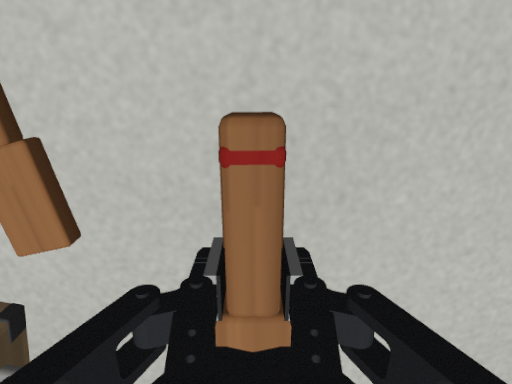

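The paddle is gripped and level. I'll raise it and turn it clockwise in place by 101°, then check the compartment from the top camera.

```bash
python3 -m inch '15 0 0 -0.8 0 0 0;15 0 0 -0.8 0 0 0.5;15 0 0 -0.8 0 0 1;15 0 0 -0.6 0 0 1;15 0 0 0 0 0 1;15 0 0 0 0 0 1;15 0 0 0 0 0 1;15 0 0 0 0 0 1;15 0 0 0 0 0 1;15 0 0 0 0 0 1;15 0 0 0 0 0 1;15 0 0 0 0 0 1'
python3 -m inch '15 0 0 0 0 0 1;15 0 0 0 0 0 1;15 0 0 0 0 0 1;15 0 0 0 0 0 1;15 0 0 0 0 0 1;15 0 0 0 0 0 1;15 0 0 0 0 0 1;15 0 0 0 0 0 1;15 0 0 0 0 0 1;15 0 0 0 0 0 0.7;15 0 0 0 0 0 0'
python3 -c "
from h import *
snap('top','t14');crop('t14',130,60,350,290,3,'t14c');snap('wrist','w14');o=env.get_obs();print(o['joints'].round(2))"
```

```text
clock: 23.3
position: [421.9, 308.8, 163.6]
eef_rot: [-3.141, -0.001, 2.391]
contact_force: [1.3, 0.5, -1.6]
opening: 26.4
clock: 24.68
position: [422.0, 308.8, 163.8]
eef_rot: [-3.141, -0.0, 1.548]
contact_force: [0.1, -0.2, -1.9]
opening: 26.2
[0.51 0.42 1.87 0.   0.86 0.53]
```

View pics/t14c.png

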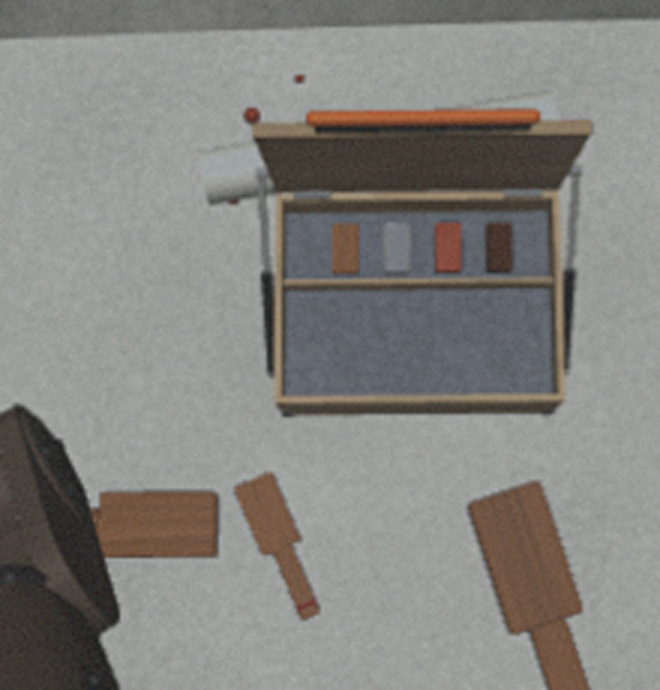

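View pics/w14.png

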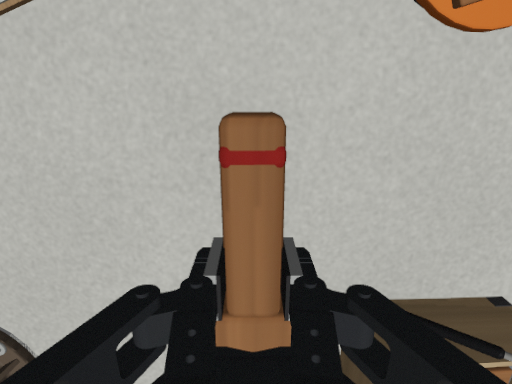

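Run:
```python
from h import *
c=load('t14'); f=lambda u,v,z:pt(c,130+u/3,60+v/3,z).round(1)
print('front rim in L/R',f(284,397,100),f(557,396,100),'divider front L/R',f(284,287,85),f(556,287,85))
print('outer front corners',f(277,406,100),f(565,406,100),'rear outer',f(280,197,100),f(557,193,100))
print('blade end',f(217,490,195),f(217,556,195))
P=cloud(c)
for u,v in ((250,160),(190,160),(300,160)): print('floor',P[v+0,u].round(1))
print('rail',[P[int(60+117/3)+d,270].round(0).tolist() for d in (-1,0,1)])
w=load('w14');Q=cloud(w);print('handle z',[Q[v,252].round(1).tolist() for v in (135,180,220,260,300)])
```

```text
front rim in L/R [536.4 128.7 100. ] [ 531.1 -124.3  100. ] divider front L/R [644.2 128.7  85. ] [ 637.5 -130.    85. ]
outer front corners [528.1 135.3 100. ] [ 521.6 -131.3  100. ] rear outer [728.4 130.2 100. ] [ 725.4 -133.   100. ]
blade end [445.6 178.5 195. ] [390.3 178.9 195. ]
floor [637.2  57.2  49.7]
floor [653.7 243.2  -3.9]
floor [632.4 -88.9  54.7]
rail [[721.0, 3.0, 332.0], [718.0, 3.0, 333.0], [716.0, 3.0, 331.0]]
handle z [[422.8, 372.7, 195.6], [422.4, 353.9, 195.0], [422.0, 335.8, 195.1], [421.5, 316.5, 196.1], [421.0, 294.0, 195.3]]
```

The lid is at about 1.5 rad with the rail about 226 mm above the hinge. The compartment centre is at about (588, 1), and the held paddle is level: handle top is 195–196 along its length. I'll carry it over.

```bash
python3 -m inch '15 -0.5 0.3 0 0 0 0;15 -0.7 0.44 0 0 0 0;15 -0.7 0.44 0 0 0 0;15 -0.7 0.44 0 0 0 0;15 -0.7 0.44 0 0 0 0;15 -0.7 0.44 0 0 0 0;15 -0.7 0.44 0 0 0 0;15 -0.7 0.44 0 0 0 0;15 -0.7 0.44 0 0 0 0;15 -0.7 0.44 0 0 0 0;15 -0.15 0.11 0 0 0 0;15 0 0 0 0 0 0'
python3 -c "
from h import *
snap('top','t15');crop('t15',190,60,350,210,4,'t15c');c=snap('side','s15');crop('s15',200,80,360,260,4,'s15c');o=env.get_obs();print(o['joints'].round(2))"
```

```text
clock: 26.28
position: [590.2, 26.9, 164.1]
eef_rot: [-3.141, -0.001, 1.547]
contact_force: [0.6, 0.4, -2.2]
opening: 26.2
[-0.07  0.5   1.71  0.    0.93 -0.04]
```

View pics/s15c.png

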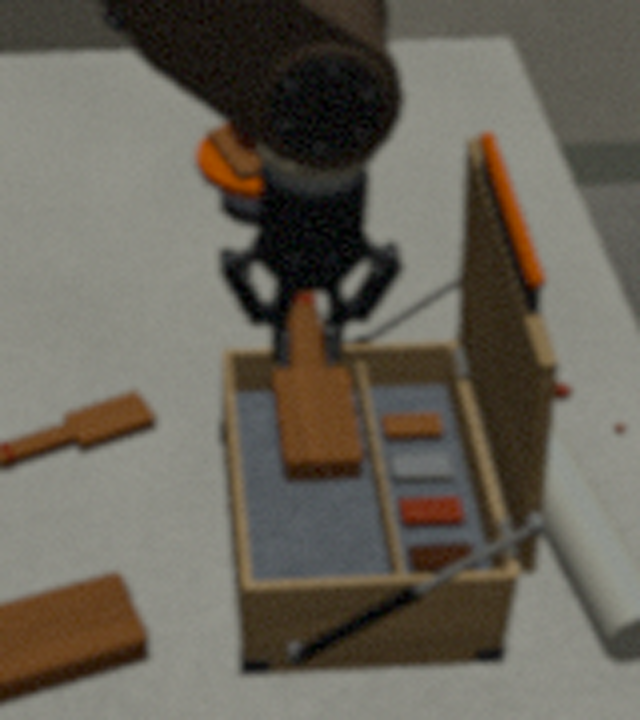

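View pics/t15c.png

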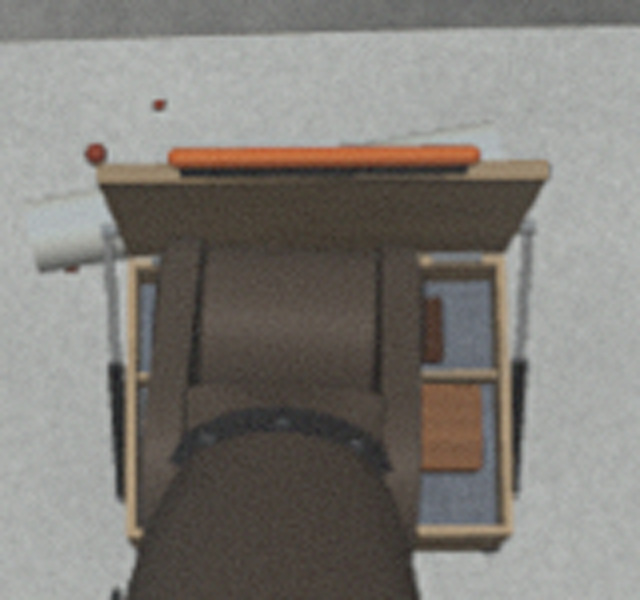

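Run:
```python
from h import *
c=load('t15'); f=lambda u,v,z:pt(c,190+u/4,60+v/4,z).round(1)
print(f(482,387,195),f(482,472,195), f(497,430,100))
```

```text
[ 610.5 -101.8  195. ] [555.  -99.4 195. ] [ 600.4 -123.3  100. ]
```

```bash
python3 -m inch '15 0 0.09 0.3 0 0 0;15 0 0 0.5 0 0 0;15 0 0 0.5 0 0 0;15 0 0 0.5 0 0 0;15 0 0 0.4 0 0 0;15 0 0 0.2 0 0 0;15 0 0 0 0 0 0'
python3 -c "
from h import *
c=snap('side','s16');crop('s16',220,110,360,250,5,'s16c')"
```

```text
clock: 27.25
position: [594.0, 27.1, 68.1]
eef_rot: [-3.141, -0.001, 1.547]
contact_force: [-1.1, 0.1, 0.2]
opening: 26.0
```

View pics/s16c.png

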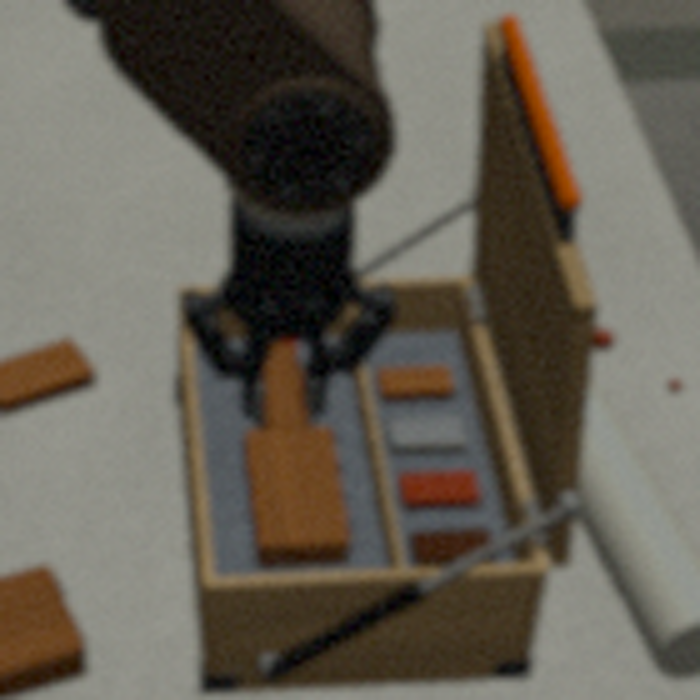

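```bash
python3 -m inch '15 0 0 0.2 0 0 0;15 0 0 0.15 0 0 0;15 0 0 0 0 0 0'
python3 -m inch '15 0 0 0.06 0 0 0;15 0 0 0 0 0 0'
python3 -m inch '15 0 0 0.05 0 0 0;15 0 0 0 0 0 0'
```

```text
clock: 27.68
position: [593.8, 26.9, 54.0]
eef_rot: [-3.141, -0.001, 1.547]
contact_force: [-0.4, 0.1, -1.0]
opening: 26.3
clock: 27.92
position: [594.0, 26.9, 52.0]
eef_rot: [3.141, -0.001, 1.547]
contact_force: [-0.7, 1.0, -1.1]
opening: 25.9
clock: 28.18
position: [594.0, 26.9, 50.0]
eef_rot: [3.142, -0.001, 1.547]
contact_force: [-0.3, -0.2, -0.6]
opening: 26.2
```

```bash
python3 -m inch '15 0 0 0.05 0 0 0;15 0 0 0 0 0 0'
python3 -m inch '15 0 0 0.04 0 0 0;15 0 0 0 0 0 0'
```

```text
clock: 28.42
position: [594.1, 26.9, 48.1]
eef_rot: [3.141, -0.001, 1.547]
contact_force: [0.6, 0.1, -0.6]
opening: 26.5
clock: 28.68
position: [594.2, 26.9, 48.1]
eef_rot: [3.14, -0.001, 1.547]
contact_force: [-5.3, 0.6, 16.3]
opening: 26.4
```

I felt the floor at TCP z≈48, as predicted. I'll release and rise straight up.

```bash
python3 -m inch '15 0 0 -0.02 0 0 0;24 0 0 0 0 0 0;30 0 0 0 0 0 0;40 0 0 0 0 0 0;46 0 0 0 0 0 0;46 0 0 0 0 0 0'
python3 -m inch '46 0 0 -0.1 0 0 0;46 0 0 -0.3 0 0 0;46 0 0 -0.6 0 0 0;46 0 0 -0.8 0 0 0;46 0 0 -0.8 0 0 0;46 0 0 -0.8 0 0 0;46 0 0 0 0 0 0'
python3 -c "
from h import *
c=snap('side','s17');crop('s17',220,80,360,250,4,'s17c')"
```

```text
clock: 29.42
position: [594.0, 26.9, 47.2]
eef_rot: [3.142, -0.001, 1.547]
contact_force: [1.3, 0.3, -0.1]
opening: 46.2
clock: 30.3
position: [594.9, 26.8, 186.5]
eef_rot: [3.136, -0.0, 1.547]
contact_force: [-1.8, -0.2, -0.5]
opening: 45.8
```

View pics/s17c.png

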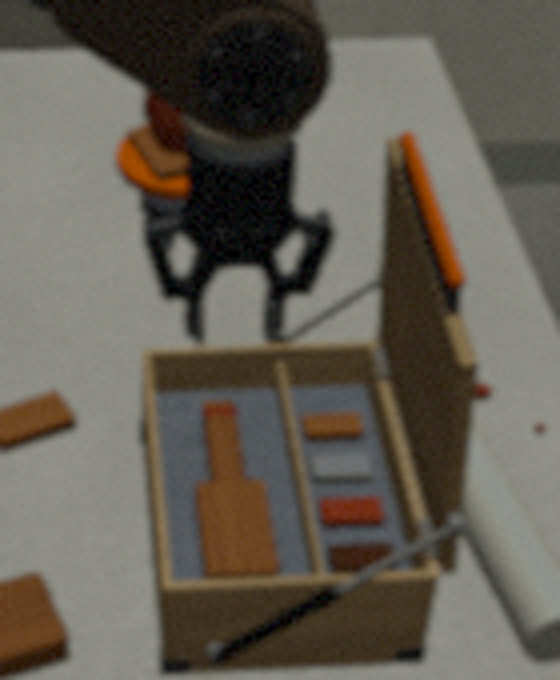

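The paddle lies in the front compartment with the jaws clear of it. I'll back the arm out toward the front left for a full top-view check.

```bash
python3 -m inch '46 0.3 -0.4 -0.4 0 0 0;46 0.7 -0.5 -0.2 0 0 0;46 0.9 -0.5 0 0 0 0;46 0.9 -0.5 0 0 0 0;46 0.9 -0.5 0 0 0 0;46 0.9 -0.5 0 0 0 0;46 0.9 -0.4 0 0 0 0;46 0.9 -0.3 0 0 0 0;46 0 0 0 0 0 0'
python3 - <<'E'
from h import *
c=snap('top','t18');crop('t18',190,60,350,210,4,'t18c');P=cloud(c);f=lambda u,v,z:pt(c,190+u/4,60+v/4,z).round(1)
a=cv2.cvtColor(c['image'],cv2.COLOR_RGB2HSV)
m=np.zeros(a.shape[:2],bool); m[157:190,224:313]=a[157:190,224:313,1]>90
vs,us=np.nonzero(m); p=np.array([pt(c,u,v,79)[:2] for u,v in zip(us,vs)])
r=cv2.minAreaRect(p.astype(np.float32)); print(r,'top z',np.median(P[m][:,2]),np.percentile(P[m][:,2],[10,90]))
for lo in range(-120,130,40):
  k=m&(P[...,1]>lo)&(P[...,1]<lo+40); print(lo,k.sum(),np.median(P[k][:,2]) if k.any() else '')
c0=load('top0')
d=np.abs(c['image'].astype(int)-c0['image']).sum(2)
for n,(u,v) in dict(pot=(92,172),bottle=(397,225),jar=(417,157)).items(): print(n,P[v,u].round(0),cloud(c0)[v,u].round(0),d[v-20:v+20,u-25:u+25].mean().round(1))
E
```

```text
clock: 31.48
position: [454.8, 287.7, 206.6]
eef_rot: [-3.14, -0.0, 1.55]
contact_force: [0.5, -0.7, 0.1]
opening: 46.2
((591.6414184570312, -2.4609832763671875), (188.48582458496094, 52.08694076538086), 88.57833099365234) top z 78.01563592299749 [74.7824372  81.12972749]
-120 112 78.31166503015959
-80 263 78.3414639548239
-40 252 78.00979821867111
0 117 77.88097821919587
40 120 77.57521823075467
80 43 77.27368484837552
120 0 
pot [591. 480. 166.] [592. 482. 163.] 45.9
bottle [ 432. -332.  142.] [ 432. -332.  141.] 61.3
jar [ 626. -421.   88.] [ 626. -421.   90.] 62.0
```

View pics/t18c.png

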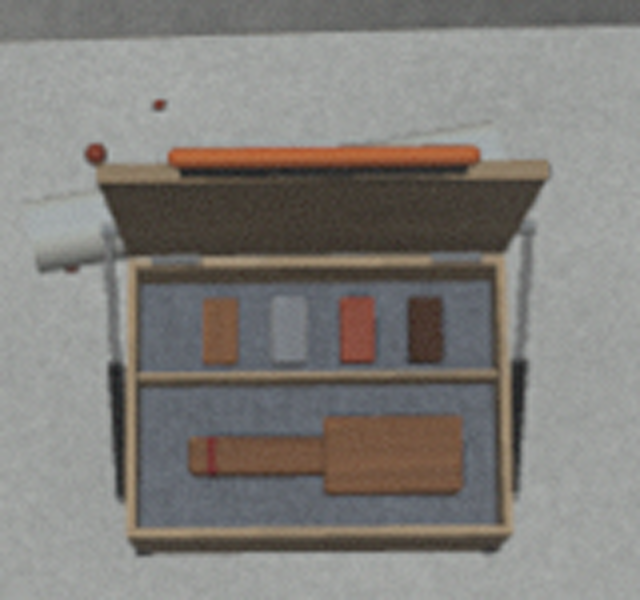

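View pics/t18.png

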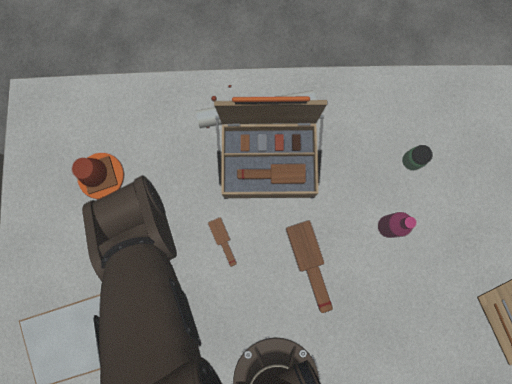

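Top view: the paddle is flat and centred in the front compartment, with its top at 78 mm against 79 expected, its centre at (592,-2) and the shoulder at crop (325,455). The lid is open, and the bottle, pot and jar are unmoved. Handing in.

```bash
python3 -m inch '46 0 0 0 0 0 0;46 0 0 0 0 0 0'; python3 -c "
from workcell import env
print(env.close_job())"
```

```text
clock: 31.78
position: [456.4, 285.3, 207.3]
eef_rot: [-3.142, -0.0, 1.546]
contact_force: [-0.2, -0.5, -0.7]
opening: 46.2
the job is handed in; nothing more can be done
None
```

The job is done and handed in at 31.8 s. The lid stands open on its struts, and the paddle lies released and flat in the front compartment. The hand-in gave no verdict, so this rests on my own checks.

**What I did:**
- I pushed the lid up by its rail with closed fingers to about 1.3 rad. The struts then carried it to the stop with the arm clear.
- I gripped the 197 mm paddle by its handle and turned it 101°. I lowered it until I felt the floor, then released it and backed the arm away.

**Last checks:**
- **Lid:** the rail is about 226 mm above the hinge, which puts the lid at about 1.5 rad.
- **Paddle:** its top is level at 77–78 mm (79 expected). Its origin is within about 5 mm of the compartment's centre.
- **Other objects:** the bottle, pot and jar are at their starting positions, within about 3 mm.
- **Robot:** the force reading was within noise of zero.

**What went wrong on the way:**
- The first lid lift slipped off the rail.
- The first grip closed above the handle, because the fingertips ended about 13 mm behind the TCP instead of the stated 8 mm ahead. Going about 19 mm lower fixed it.
- On the second lift the fingertip pressed the rail with up to about 40 N, so the contact there was firm.
- The two estimates of the paddle's offset in the grip differed by 9 mm (21 and 30 mm), so I placed it using a value in between.

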